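Find and open the loose deck cover

ROBOT

A 6-joint arm with a two-finger parallel gripper is mounted at the origin on the work surface. World frame = base frame: x ahead of the robot, y to its left, z up, the work surface at z = 0. Lengths are in m, angles in rad, forces in N, time in s.
With the tool pointing down it reaches from about 0.35 to 0.975 m from the base axis. Payload 4.9 kg.
Tool frame: the origin (TCP) lies on the mounting face of the last link; the fingertips stand 173 mm ahead of it and the grasp point (between the pads) lies 155 mm ahead of it (tcp_to_grasp is the distance from the TCP to the grasp point, in m); z points along the fingers, y is the line along which they close (so a half turn about z gives the same grasp; the last joint's range is limited). The gripper opens to 85 mm and grips with 20 to 120 N. Pads are 22 mm wide; open, the fingers measure 114 mm over their backs; the gripper's body (76 mm by 85 mm) begins 54 mm behind the grasp point. The pads swing forward as they close: fully open they stand 13 mm farther back than shut.
Start: joints at [0.982, 0.053, 1.613, -0, 1.476, -0.119], TCP at [0.283, 0.557, 0.405] pointing down, gripper open.
Joint ranges: [-3.01, 3.01], [-1.01, 2.22], [0.06, 2.58], [-1.02, 4.17], [0.09, 2.62], [-3.14, 3.14]. Speed limits (rad/s): [2.57, 2.57, 3.14, 3.14, 3.14, 3.14].

INTERFACE

Orientations are given as a rotation vector (axis times angle).
In Python, from station import get_obs, get_image, calibration, finish_job, tcp_to_grasp gives the robot as it stands. The module is installed in compiled form; this text tells all that it offers.
- The arm moves only by the tool arm_command, never from a script. Its argument "plan" is a list that holds one entry, the list of rows, each a list of 6 numbers: the shift along the tool's x, y, z in cm, then the turn, a rotation vector about the tool's x, y, z in rad. A call has 1 to 12 rows; each row is the pose to reach, as a shift and turn from the pose commanded when the call began, along the tool's axes at that moment; what a row does not reach only later rows make up. A row lasts 1/12 s, in which the tool goes at most 41.7 mm and 7.16 degrees, less where a joint would pass 70% of its speed; a pose out of reach is approached as far as the arm can. A call with a gripper value outside its range is refused whole. "gripper" is the closure, from -1 (fully open) to 1 (shut), set as the call begins (left out, the last holds). The fingers move at their own pace and stop on an object; "force" is the grip in N (left out, the last holds). Time passes only in rows, so rows that repeat a pose let the fingers close. It gives the time, the measured TCP pose, the force, the opening and the grip force at its end, in the units of the state.
- get_obs(): the state, without advancing time (a new reading comes with each control period).
- get_image(name): name is "side" or "top" or "wrist"; returns (picture, depth): 420x560x3 uint8, blue, green, red; 420x560 float32, m along the optical axis (not along the pixel's ray), 0 where there is no reading.
- calibration(name): a dict with "fx", "fy", "cx", "cy" (pixels), "pose" (4x4, takes a point from camera to world coordinates). Camera axes: x right, y up, looking along -z (the intrinsics and any distortion apply to the point x, -y, -z); pixel columns grow to the right and rows downward; lengths in m; the calibration is good to about 2 mm. A picture is of the moment at which its call begins: read the wrist's pose just before it. calibration takes no time and is no camera call; for the wrist camera it gives the pose at the moment of the call.
- finish_job(): hands the job in; it is judged then, once.
The state is a dict: "t": time; "q": joint angles; "dq": joint speeds; "effort": joint torques, N m; "tool_pos": TCP position; "tool_rot": TCP orientation; "contact_force": force on the tool from outside, world axes, zero at the start; "wrist_torque": the same for the moment, N m; "opening": finger opening in m; "grip_force": force on a finger pad.
Only numpy, scipy, OpenCV 4.12 (cv2) and the standard library are available. Lean on these libraries where they do the work, as an engineer would, in place of code of your own. Each camera call takes 0.05 s, during which the arm holds its last target. There are 200 camera calls.

TASK

One of the four identical covers on the jukebox deck has a free well beneath it, and nothing shows which: press the far half of the covers in turn, without forcing them, until you find the one that rocks. Then push that cover right open, so that it stands nearly upright by itself, and take the hand away. Only press and push: pinch and lift nothing, and leave the loose parts lying about where they are.

Things in the scene. Friction and masses are not known exactly. Their poses are not given: they have to be found in the camera images.
- deck: Fixed grey-painted deck, a box 75 mm high on the table. Origin: at table height under the middle of the row of covers; z up, x away from the robot across the covers, y along the row. Spans x -82 to +106, y -244 to +244 mm. Its flat top has four identical wells 113 (x) by 75 (y) mm, 69 deep, centred at x 0, y +139.5, +46.5, -46.5, -139.5 mm, 18 mm ribs between, each closed by a flush cover.
- cover1 (a joint): Tilt (rad) of cover 1 (deck y +139.5 mm). 0: flush; grows as its far half (deck +x) is pressed down and its near edge rises, to a stop at 1.35; it cannot tilt the other way. Balanced, stiff pivot (0.12 N m: 4 N pressed 30 mm beyond it): stays where left. Under three covers a hidden block lets them give under 0.06 rad, then stand firm; one, any of the four, tips all the way.
- cover1_near (a point): Middle of the near edge (deck -x), top face, of cover 1 (counted from the left, +y); moves with the cover. Each cover is a flat, slippery polished steel plate 110 mm (deck x) by 72 mm (deck y), 5 mm thick, its top 75 mm above the table when flush, on a pivot along deck y through its middle, 55 mm from this edge and 72.5 mm above the table.
- cover2 (a joint): Tilt (rad) of cover 2 (deck y +46.5 mm). 0: flush; grows as its far half (deck +x) is pressed down and its near edge rises, to a stop at 1.35; it cannot tilt the other way. Balanced, stiff pivot (0.12 N m: 4 N pressed 30 mm beyond it): stays where left. Under three covers a hidden block lets them give under 0.06 rad, then stand firm; one, any of the four, tips all the way.
- cover2_near (a point): Middle of the near edge (deck -x), top face, of cover 2 (counted from the left, +y); moves with the cover. Each cover is a flat, slippery polished steel plate 110 mm (deck x) by 72 mm (deck y), 5 mm thick, its top 75 mm above the table when flush, on a pivot along deck y through its middle, 55 mm from this edge and 72.5 mm above the table.
- cover3 (a joint): Tilt (rad) of cover 3 (deck y -46.5 mm). 0: flush; grows as its far half (deck +x) is pressed down and its near edge rises, to a stop at 1.35; it cannot tilt the other way. Balanced, stiff pivot (0.12 N m: 4 N pressed 30 mm beyond it): stays where left. Under three covers a hidden block lets them give under 0.06 rad, then stand firm; one, any of the four, tips all the way.
- cover3_near (a point): Middle of the near edge (deck -x), top face, of cover 3 (counted from the left, +y); moves with the cover. Each cover is a flat, slippery polished steel plate 110 mm (deck x) by 72 mm (deck y), 5 mm thick, its top 75 mm above the table when flush, on a pivot along deck y through its middle, 55 mm from this edge and 72.5 mm above the table.
- cover4 (a joint): Tilt (rad) of cover 4 (deck y -139.5 mm). 0: flush; grows as its far half (deck +x) is pressed down and its near edge rises, to a stop at 1.35; it cannot tilt the other way. Balanced, stiff pivot (0.12 N m: 4 N pressed 30 mm beyond it): stays where left. Under three covers a hidden block lets them give under 0.06 rad, then stand firm; one, any of the four, tips all the way.
- cover4_near (a point): Middle of the near edge (deck -x), top face, of cover 4 (counted from the left, +y); moves with the cover. Each cover is a flat, slippery polished steel plate 110 mm (deck x) by 72 mm (deck y), 5 mm thick, its top 75 mm above the table when flush, on a pivot along deck y through its middle, 55 mm from this edge and 72.5 mm above the table.
- adapter: Bystander, loose, to be left alone. Pale blue plastic record adapter, a ring 38 mm across, 8 mm high, on the left (+y) end of the deck. Origin: centre of its underside.
- coil: Bystander, loose, to be left alone. Copper solenoid coil, an upright spool 38 mm across, 36 mm high, on the right (-y) end of the deck. Origin: centre of its underside.
- counterweight: Bystander, loose, to be left alone. Steel tone-arm counterweight, a stepped cylinder 32 mm across, 30 mm high, on the far margin of the deck between the middle covers. Origin: centre of its underside.
- cup: Bystander, loose, to be left alone. Tin cup 68 mm across with two amber bulbs in it, 67 mm high in all, on the table beyond the deck, to the left. Origin: centre of its underside.
- screwdriver: Bystander, loose, to be left alone. Screwdriver lying on the table to the left of the deck. Origin: its middle, at the underside.
- jar: Bystander, loose, to be left alone. Jar 52 mm across, 55 mm high, on the table beyond the deck, to the right. Origin: centre of its underside.
- idler: Bystander, loose, to be left alone. Black rubber idler wheel 52 mm across, 12 mm high, lying on the table to the right of the deck. Origin: centre of its underside.

How it is judged:
On the way, in this order (a step that is already met when the one before it is completed fails the run):
1. a cover has been found that rocks: it is tipped by more than 0.12 rad (value of joint any of cover1, cover2, cover3, cover4 above 0.12 rad), for 0.05 s.
2. that cover is pushed open, tipped by more than 1.05 rad (value of joint any of cover1, cover2, cover3, cover4 above 1.05 rad), for 0.2 s.
At the end, for the whole second after the job is handed in: The cover over the free well stands open by itself, tipped by at least 1.05 rad (60 degrees; its end stop is at 1.35), and all covers are at rest (value of joint any of cover1, cover2, cover3, cover4 above 1.05 rad and velocity of joint cover1 between -0.05 and 0.05 rad/s and velocity of joint cover2 between -0.05 and 0.05 rad/s and velocity of joint cover3 between -0.05 and 0.05 rad/s and velocity of joint cover4 between -0.05 and 0.05 rad/s); the robot touches nothing.
It fails at once if the deck or a cover is forced or squeezed with more than 50 N (contact force between any of the fingers, the arm and deck above 50 N).
It fails at once if a bystander is lifted, carried or pushed by more than 20 mm (distance of any of adapter, coil, counterweight, cup, screwdriver, jar, idler from where it was at the start of the episode above 0.02 m).
It also fails if it takes over 48 s, if anything falls off the work surface, if the arm or the gripper's body presses on something with over 40 N, if the wrist force passes 120 N, or if a joint passes its speed limit or range.

## Working session

There is one attempt and no reset: what is moved stays moved. The work goes in short steps, Python scripts to look and compute and a tool call to move; the robot and the scene stay as the last step left them, time stands still between calls to the robot, and variables do not carry over. Pictures are saved under pics/ and viewed, at most 10 in all, crops included, and the job is handed in when it is done.

Besides the shell and the picture viewer there is one more tool, called after "Request:" by a JSON object that holds its "api" and its "payload". arm_command: Moves the arm, as the interface text tells. Its arguments: {"type":"object","properties":{"plan":{"type":"array"},"gripper":{"type":"number"},"force":{"type":"number"}},"required":["plan"]}

```bash
mkdir -p pics; python3 - <<'E'
from station import *
import cv2,numpy as np
o=get_obs();print({k:np.round(v,3) for k,v in o.items()},tcp_to_grasp)
for n in("top","side"):
    im,d=get_image(n);cv2.imwrite(f"pics/{n}0.png",im);np.save(f"{n}0.npy",d);c=calibration(n);print(n,c)
E
```

```text
{'t': np.float64(0.0), 'q': array([ 0.982,  0.053,  1.614, -0.   ,  1.476, -0.119]), 'dq': array([-0.   , -0.001, -0.002,  0.   ,  0.   , -0.   ]), 'effort': array([-0.0000e+00, -3.9368e+01, -3.7018e+01, -0.0000e+00,  7.0000e-03,
        0.0000e+00]), 'tool_pos': array([0.283, 0.557, 0.403]), 'tool_rot': array([-7.310e-01, -3.055e+00,  3.000e-03]), 'contact_force': array([ 0.04 , -0.018,  0.216]), 'wrist_torque': array([-0.007,  0.067, -0.023]), 'grip_force': np.float64(0.0), 'opening': np.float64(0.085)} 0.1547
top {'fx': 422.8862773784741, 'fy': 422.8862773784741, 'cx': 280.09781251220795, 'cy': 210.05571012908442, 'pose': array([[ 0.00180923,  0.99962738, -0.02723667,  0.51764553],
       [-0.99996744,  0.0015943 , -0.007911  , -0.00662645],
       [-0.00786463,  0.02725009,  0.99959771,  1.44274319],
       [ 0.        ,  0.        ,  0.        ,  1.        ]])}
side {'fx': 441.1118387466417, 'fy': 441.1118387466417, 'cx': 273.00291439473926, 'cy': 213.23161722214815, 'pose': array([[ 0.92901339,  0.1763323 , -0.32533221,  0.15168374],
       [-0.36969996,  0.48029262, -0.79538729, -0.98477624],
       [ 0.01600219,  0.85920075,  0.51138831,  0.72655524],
       [ 0.        ,  0.        ,  0.        ,  1.        ]])}
```

View pics/top0.png

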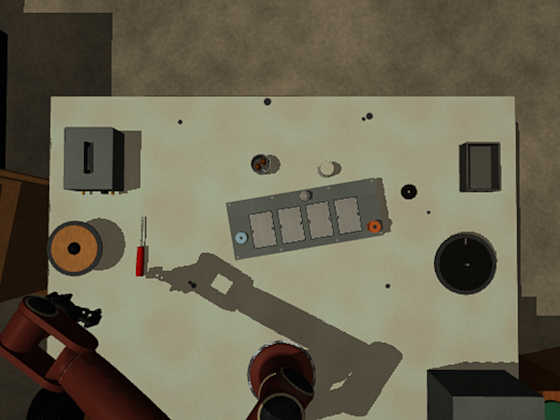

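View pics/side0.png

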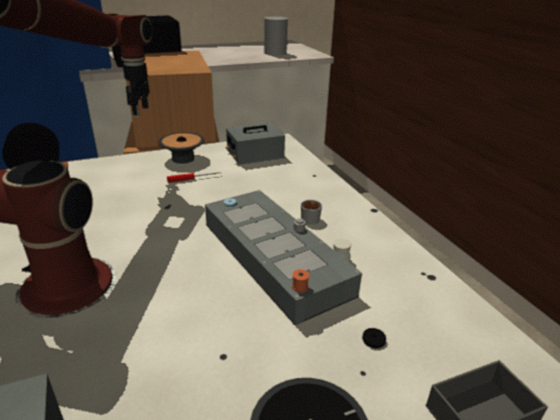

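The top view shows the deck at columns 227–387, rows 178–260. The covers are near (262,230), (291,225), (319,220) and (347,216), and the counterweight is at (306,196). I'll fit the deck rectangle next.

```bash
cat > h.py <<'E'
import numpy as np,cv2
from station import *
from scipy.spatial.transform import Rotation as R
def pts(d,c):
    v,u=np.mgrid[:d.shape[0],:d.shape[1]]
    p=np.stack([(u-c["cx"])/c["fx"]*d,-(v-c["cy"])/c["fy"]*d,-d],-1)
    return p@c["pose"][:3,:3].T+c["pose"][:3,3]
def plane(u,v,z,c):
    r=c["pose"][:3,:3]@np.array([(u-c["cx"])/c["fx"],-(v-c["cy"])/c["fy"],-1]);o=c["pose"][:3,3]
    return o+r*(z-o[2])/r[2]
E
python3 - <<'E'
from h import *
im=cv2.imread("pics/top0.png");d=np.load("top0.npy");c=calibration("top");P=pts(d,c)
m=((P[...,2]>.06)&(P[...,2]<.09)).astype(np.uint8)
m[:,:220]=0;m[:,395:]=0;m[:170]=0;m[265:]=0
m=cv2.morphologyEx(m,cv2.MORPH_OPEN,np.ones((3,3)))
q=P[m>0];print("z",np.median(q[:,2]))
r=cv2.minAreaRect(np.array([plane(u,v,.075,c)[:2]*1000 for v,u in np.argwhere(m)],np.float32));print("deck",r)
hsv=cv2.cvtColor(im,cv2.COLOR_BGR2HSV);print("cover",hsv[225,291],"deck",hsv[240,245], hsv[200,255])
g=im.min(2).astype(int);b=((g>95)&(m>0)).astype(np.uint8)
for t in (95,105,115,125):
  b=((g>t)&(m>0)).astype(np.uint8)
  for k in cv2.findContours(b,cv2.RETR_EXTERNAL,cv2.CHAIN_APPROX_NONE)[0]:
    if cv2.contourArea(k)>300:
      rr=cv2.minAreaRect(np.array([plane(*p[0],.075,c)[:2]*1000 for p in k],np.float32));print(t,rr)
E
```

```text
z 0.07384579850142359
deck ((526.5637817382812, -75.42098999023438), (188.78941345214844, 487.4387512207031), 9.747785568237305)
cover [ 24  39 125] deck [ 95  55 148] [38 33 86]
95 ((491.70263671875, 60.007659912109375), (107.2214126586914, 70.084716796875), 10.1029052734375)
95 ((507.335205078125, -31.582794189453125), (107.30821990966797, 70.05657958984375), 9.488787651062012)
95 ((523.622802734375, -122.60906982421875), (106.72489166259766, 70.23445129394531), 10.70193862915039)
95 ((540.1791381835938, -214.43771362304688), (104.75520324707031, 69.87959289550781), 10.194805145263672)
105 ((493.1596984863281, 60.404239654541016), (104.61963653564453, 69.15978240966797), 9.599233627319336)
105 ((508.6328125, -31.322452545166016), (104.61029052734375, 69.05785369873047), 9.570985794067383)
```

```bash
cat >> h.py <<'E'
O=np.array([.5152,-.0773]);Y=np.deg2rad(10)
def tgt(dx,dy,ztip):
    "deck mm + tip height mm -> TCP pos"
    c,s=np.cos(Y),np.sin(Y);x,y=dx/1e3,dy/1e3
    return np.array([O[0]+c*x-s*y,O[1]+s*x+c*y,ztip/1e3+.173])
RT=R.from_matrix(np.array([[-np.cos(Y),-np.sin(Y),0],[-np.sin(Y),np.cos(Y),0],[0,0,-1]]).T if 0 else np.column_stack([[-np.cos(Y),-np.sin(Y),0],[-np.sin(Y),np.cos(Y),0],[0,0,-1]]))
def row(p):
    o=get_obs();A=R.from_rotvec(o["tool_rot"]);return np.round(np.r_[A.inv().apply(p-o["tool_pos"])*100,(A.inv()*RT).as_rotvec()],3)
def deck():
    p=get_obs()["tool_pos"];c,s=np.cos(Y),np.sin(Y);d=p[:2]-O
    return np.round([1e3*(c*d[0]+s*d[1]),1e3*(-s*d[0]+c*d[1]),1e3*(p[2]-.173)],1)
E
python3 -c "
from h import *
print(row(tgt(36,139.5,130)),row(tgt(36,139.5,90)))"
```

```text
[-4.3942e+01 -3.2710e+01  1.0108e+01 -2.0000e-03 -1.0000e-03 -6.4400e-01] [-4.3943e+01 -3.2703e+01  1.4108e+01 -2.0000e-03 -1.0000e-03 -6.4400e-01]
```

Request:
{"api": "arm_command", "payload": {"plan": [[[-43.94, -32.7, 10.1, 0, 0, -0.644], [-43.94, -32.7, 10.1, 0, 0, -0.644], [-43.94, -32.7, 10.1, 0, 0, -0.644], [-43.94, -32.7, 10.1, 0, 0, -0.644], [-43.94, -32.7, 10.1, 0, 0, -0.644], [-43.94, -32.7, 10.1, 0, 0, -0.644], [-43.94, -32.7, 10.1, 0, 0, -0.644], [-43.94, -32.7, 10.1, 0, 0, -0.644], [-43.94, -32.7, 10.1, 0, 0, -0.644], [-43.94, -32.7, 10.1, 0, 0, -0.644], [-43.94, -32.7, 10.1, 0, 0, -0.644], [-43.94, -32.7, 10.1, 0, 0, -0.644]]], "gripper": 1, "force": 30}}

```text
t: 1.1
tool_pos: [0.4978, 0.1234, 0.3152]
tool_rot: [0.273, -3.13, -0.0]
contact_force: [-0.2, 0.9, -0.6]
opening: 0.0004
grip_force: 0.0
```

```bash
python3 -c "
from h import *
print(row(tgt(36,139.5,85)),deck())"
```

```text
[-1.829 -6.118  5.715  0.    -0.    -0.   ] [ 17.7 200.7 142.2]
```

Request:
{"api": "arm_command", "payload": {"plan": [[[-1.83, -6.1, 1.5, 0, 0, 0], [-1.83, -6.1, 4.5, 0, 0, 0], [-1.83, -6.1, 4.5, 0, 0, 0], [-1.83, -6.1, 4.5, 0, 0, 0], [-1.83, -6.1, 4.5, 0, 0, 0]]]}}

```text
t: 1.52
tool_pos: [0.526, 0.0688, 0.2707]
tool_rot: [0.273, -3.129, -0.001]
contact_force: [1.4, -0.0, -0.0]
opening: 0.0001
grip_force: 0.0
```

```bash
python3 -c "
from h import *
print(row(tgt(36,139.5,78)),deck())
im,d=get_image('wrist');cv2.imwrite('pics/w1.png',im)
print(deck())"
```

```text
[ 3.000e-03 -2.520e-01  1.973e+00  1.000e-03 -1.000e-03 -0.000e+00] [ 36.  142.   97.7]
[ 36.3 142.4  98.7]
```

View pics/w1.png

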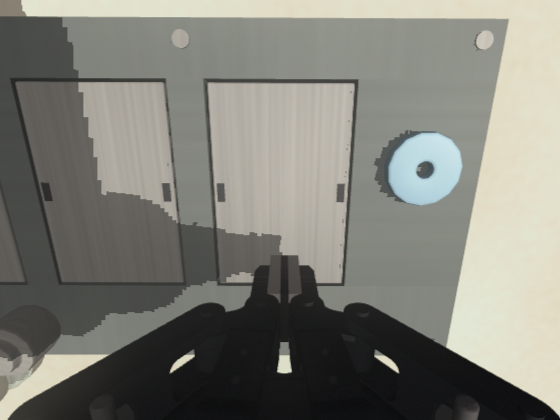

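The wrist view shows the fingertips at about (285,260), over the far half of cover 1 (columns 205–358). The far edge is at row 285 and the adapter is clear at (425,168). I'll descend now.

Request:
{"api": "arm_command", "payload": {"plan": [[[0, -0.25, 1.0, 0, 0, 0], [0, -0.25, 1.8, 0, 0, 0], [0, -0.25, 1.8, 0, 0, 0], [0, -0.25, 1.8, 0, 0, 0]]]}}

```text
t: 1.9
tool_pos: [0.5261, 0.0666, 0.252]
tool_rot: [0.275, -3.128, -0.0]
contact_force: [-0.1, -0.5, 0.3]
opening: 0.0002
grip_force: 0.0
```

Request:
{"api": "arm_command", "payload": {"plan": [[[0, 0, 0.1, 0, 0, 0], [0, 0, 0.2, 0, 0, 0], [0, 0, 0.3, 0, 0, 0], [0, 0, 0.3, 0, 0, 0]]]}}

```text
t: 2.23
tool_pos: [0.5267, 0.066, 0.2498]
tool_rot: [-0.273, 3.13, -0.0]
contact_force: [1.2, 0.9, -0.1]
opening: -0.0001
grip_force: 0.0
```

Request:
{"api": "arm_command", "payload": {"plan": [[[0, 0, 0.1, 0, 0, 0], [0, 0, 0.2, 0, 0, 0], [0, 0, 0.2, 0, 0, 0]]]}}

```text
t: 2.48
tool_pos: [0.5268, 0.066, 0.2481]
tool_rot: [-0.273, 3.129, -0.0]
contact_force: [0.3, 0.8, 1.5]
opening: 0.0002
grip_force: 0.7
```

Request:
{"api": "arm_command", "payload": {"plan": [[[0, 0, 0.1, 0, 0, 0], [0, 0, 0.2, 0, 0, 0], [0, 0, 0.2, 0, 0, 0]]]}}

```text
t: 2.73
tool_pos: [0.5269, 0.066, 0.2461]
tool_rot: [-0.273, 3.129, -0.0]
contact_force: [-0.1, 0.2, 4.8]
opening: -0.0001
grip_force: 1.9
```

Request:
{"api": "arm_command", "payload": {"plan": [[[0, 0, 0.1, 0, 0, 0], [0, 0, 0.1, 0, 0, 0]]]}}

```text
t: 2.9
tool_pos: [0.5268, 0.066, 0.245]
tool_rot: [-0.273, 3.129, -0.0]
contact_force: [0.2, 0.1, 4.0]
opening: -0.0003
grip_force: 2.0
```

Request:
{"api": "arm_command", "payload": {"plan": [[[0, 0, 0.1, 0, 0, 0], [0, 0, 0.1, 0, 0, 0]]]}}

```text
t: 3.07
tool_pos: [0.5268, 0.066, 0.2438]
tool_rot: [-0.273, 3.129, -0.0]
contact_force: [-0.2, 0.0, 3.5]
opening: 0.0002
grip_force: 2.0
```

Cover 1 has moved about 4 mm under only 3.5–4 N, so it seems to be the free one. I'll press on gently.

Request:
{"api": "arm_command", "payload": {"plan": [[[0, 0, 0.1, 0, 0, 0], [0, 0, 0.2, 0, 0, 0], [0, 0, 0.3, 0, 0, 0], [0, 0, 0.3, 0, 0, 0]]]}}

```text
t: 3.4
tool_pos: [0.5266, 0.066, 0.2405]
tool_rot: [0.273, -3.129, 0.0]
contact_force: [0.4, -0.6, 2.9]
opening: -0.0002
grip_force: 1.7
```

Request:
{"api": "arm_command", "payload": {"plan": [[[0, 0, 0.2, 0, 0, 0], [0, 0, 0.4, 0, 0, 0], [0, 0, 0.6, 0, 0, 0], [0, 0, 0.6, 0, 0, 0]]]}}

```text
t: 3.73
tool_pos: [0.5267, 0.066, 0.2344]
tool_rot: [-0.273, 3.129, 0.0]
contact_force: [-0.1, -0.2, 3.0]
opening: -0.0002
grip_force: 1.3
```

Request:
{"api": "arm_command", "payload": {"plan": [[[0, 0, 0.2, 0, 0, 0], [0, 0, 0.4, 0, 0, 0], [0, 0, 0.6, 0, 0, 0], [0, 0, 0.8, 0, 0, 0], [0, 0, 1.0, 0, 0, 0], [0, 0, 1.0, 0, 0, 0]]]}}

```text
t: 4.23
tool_pos: [0.5266, 0.066, 0.2242]
tool_rot: [0.273, -3.13, -0.0]
contact_force: [1.7, 0.5, 1.9]
opening: 0.0002
grip_force: 1.1
```

Request:
{"api": "arm_command", "payload": {"plan": [[[0, 0, -2, 0, 0, 0], [0, 0, -5, 0, 0, 0], [0, 0, -9, 0, 0, 0], [0, 0, -9, 0, 0, 0], [0, 0, -9, 0, 0, 0]]]}}

```text
t: 4.65
tool_pos: [0.5272, 0.066, 0.317]
tool_rot: [-0.273, 3.126, -0.001]
contact_force: [-1.2, 0.6, 0.1]
opening: 0.0001
grip_force: 0.0
```

```bash
python3 -c "
from h import *
im,d=get_image('side');P=pts(d,calibration('side'))
q=(P[...,:2]-O);c,s=np.cos(Y),np.sin(Y);x=(c*q[...,0]+s*q[...,1])*1e3;y=(-s*q[...,0]+c*q[...,1])*1e3;z=P[...,2]*1e3
m=(abs(y-139.5)<28)&(abs(x)<60)&(z>20)&(z<135)
for a in range(-60,60,10):
  k=m&(x>=a)&(x<a+10)
  if k.sum(): print(a,np.median(z[k]).round(),k.sum())
cv2.imwrite('pics/s1.png',cv2.resize(im[140:340,120:400],None,fx=2.5,fy=2.5))
print(deck(),row(tgt(-90,139.5,180)))"
```

```text
-60 75.0 23
-50 111.0 2
-40 109.0 29
-30 101.0 9
-20 92.0 10
-10 83.0 10
0 72.0 11
10 63.0 8
20 56.0 5
30 47.0 4
40 39.0 2
50 63.0 63
[ 36.  139.2 141.7] [12.596  0.024 -3.828 -0.    -0.    -0.   ]
```

View pics/s1.png

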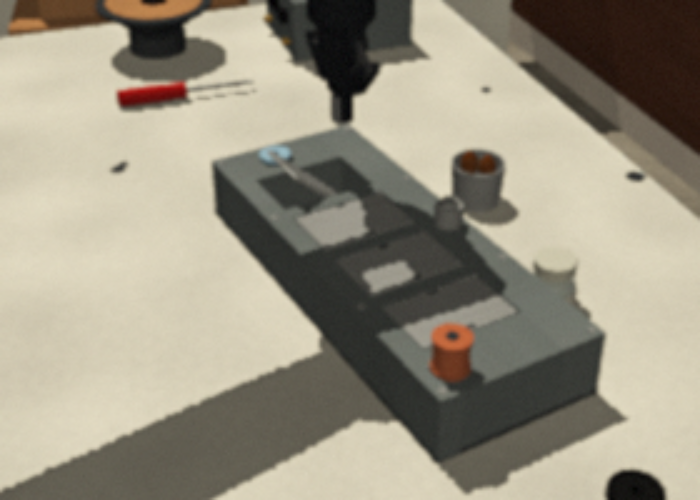

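The side view shows cover 1 (around (320,185) in the crop) tilted about 0.75 rad, with its near edge at deck x −42, z 111. Next I go to the near side and push its underside toward +x.

Request:
{"api": "arm_command", "payload": {"plan": [[[3, 0, -0.5, 0, 0, 0], [6, 0, -0.5, 0, 0, 0], [9, 0, -0.5, 0, 0, 0], [12.5, 0, -0.5, 0, 0, 0], [12.5, 0, -0.5, 0, 0, 0], [12.5, 0, 2, 0, 0, 0], [12.5, 0, 4.3, 0, 0, 0], [12.5, 0, 4.3, 0, 0, 0], [12.5, 0, 4.3, 0, 0, 0]]]}}

```text
t: 5.45
tool_pos: [0.4023, 0.0444, 0.269]
tool_rot: [0.273, -3.123, -0.002]
contact_force: [-0.0, -1.2, 0.5]
opening: -0.0001
grip_force: 0.0
```

```bash
python3 -c "
from h import *
print(deck(),row(tgt(-60,139.5,98)),row(tgt(-32,139.5,98)))"
```

```text
[-90.  139.5  96. ] [-3.00e+00  2.00e-03 -2.24e-01  2.00e-03 -7.00e-03 -0.00e+00] [-5.80e+00  3.00e-03 -2.42e-01  2.00e-03 -7.00e-03 -0.00e+00]
```

Request:
{"api": "arm_command", "payload": {"plan": [[[-1, 0, -0.2, 0, 0, 0], [-2, 0, -0.2, 0, 0, 0], [-3, 0, -0.2, 0, 0, 0], [-3.5, 0, -0.2, 0, 0, 0], [-4, 0, -0.2, 0, 0, 0], [-4.5, 0, -0.2, 0, 0, 0], [-4.5, 0, -0.2, 0, 0, 0]]]}}

```text
t: 6.03
tool_pos: [0.448, 0.0522, 0.274]
tool_rot: [0.274, -3.127, -0.0]
contact_force: [-3.5, -1.2, 1.1]
opening: -0.0001
grip_force: 1.9
```

Request:
{"api": "arm_command", "payload": {"plan": [[[-0.3, 0, 0, 0, 0, 0], [-0.6, 0, 0, 0, 0, 0], [-0.9, 0, 0, 0, 0, 0], [-1.1, 0, 0, 0, 0, 0], [-1.3, 0, 0, 0, 0, 0], [-1.3, 0, 0, 0, 0, 0], [-1.3, 0, 0, 0, 0, 0]]]}}

```text
t: 6.62
tool_pos: [0.461, 0.0544, 0.2739]
tool_rot: [-0.273, 3.128, 0.0]
contact_force: [-1.6, -0.5, 0.1]
opening: -0.0001
grip_force: 0.5
```

```bash
cat > look.py <<'E'
from h import *
import sys
im,d=get_image('side');P=pts(d,calibration('side'))
q=(P[...,:2]-O);c,s=np.cos(Y),np.sin(Y);x=(c*q[...,0]+s*q[...,1])*1e3;y=(-s*q[...,0]+c*q[...,1])*1e3;z=P[...,2]*1e3
m=(abs(y-125)<24)&(abs(x)<45)&(z>20)&(z<135)
for a in range(30,135,10):
  k=m&(z>=a)&(z<a+10)
  if k.sum(): print(a,np.median(x[k]).round(),k.sum())
cv2.imwrite(sys.argv[1],cv2.resize(im[140:300,160:360],None,fx=3.5,fy=3.5))
print(deck())
E
python3 look.py pics/s2.png
```

```text
40 8.0 3
50 5.0 4
60 2.0 8
70 -1.0 20
80 -4.0 17
90 -8.0 17
100 -25.0 33
110 -27.0 43
120 -25.0 42
130 -34.0 16
[-30.6 139.1 100.9]
```

View pics/s2.png

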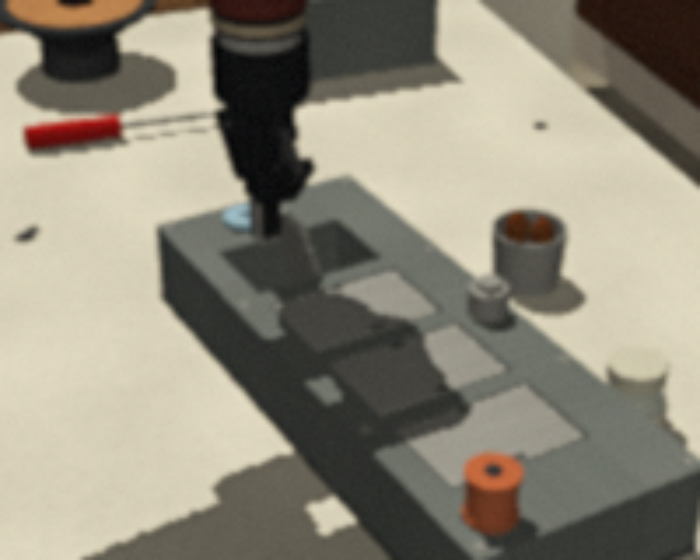

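The plate in the side view (around (300,250)) runs from deck x +8 at z 45 to −8 at z 95, which is about 1.26 rad, so it's open. I'll back off and rise.

Request:
{"api": "arm_command", "payload": {"plan": [[[1, 0, 0, 0, 0, 0], [3, 0, 0, 0, 0, 0], [6, 0, 0, 0, 0, 0], [6, 0, -3, 0, 0, 0], [6, 0, -7, 0, 0, 0], [6, 0, -10, 0, 0, 0], [6, 0, -10, 0, 0, 0], [6, 0, -10, 0, 0, 0], [6, 0, -10, 0, 0, 0]]]}}

```text
t: 7.42
tool_pos: [0.4016, 0.044, 0.3736]
tool_rot: [-0.273, 3.129, -0.0]
contact_force: [-0.4, -0.3, 0.1]
opening: 0.0002
grip_force: 0.0
```

```bash
python3 look.py pics/s3.png
```

```text
40 8.0 2
50 5.0 5
60 3.0 10
70 -1.0 21
80 -4.0 14
90 -8.0 19
100 -11.0 18
110 -15.0 18
120 -16.0 21
[-91.  139.3 199.6]
```

View pics/s3.png

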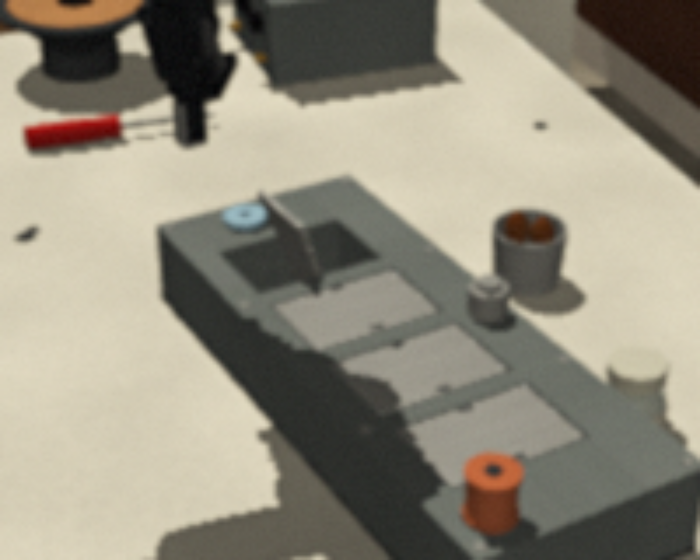

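The cover stands open by itself (around (290,240)) at about 1.25 rad. The hand is clear at (190,120) and the loose parts haven't moved.

```bash
python3 -c "
from station import *
print(finish_job())"
```

```text
the job is handed in; nothing more can be done
None
```

Cover 1 (leftmost) was the one that rocked; it now stands open by itself at about 1.25 rad with the hand clear, and the job is handed in, though the hand-in call returned no verdict.

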